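Open the spare-piece jar and hold its lid over it

ROBOT

A 7-joint arm with a two-finger parallel gripper is mounted at the origin on the work surface. World frame = base frame: x ahead of the robot, y to its left, z up, the work surface at z = 0. Lengths are in m, angles in degrees, forces in N, time in s.
With the tool pointing down it reaches from about 0.425 to 0.875 m from the base axis. Payload 4.7 kg.
Tool frame: the origin (TCP) lies between the finger pads; the fingertips stand 8 mm ahead of it and the grasp point (between the pads) lies 11 mm behind it (env.tip_extent is the distance from the TCP to the fingertips, in m); z points along the fingers, y is the line along which they close (so a half turn about z gives the same grasp; the last joint's range is limited). The gripper opens to 87 mm and grips with 3 to 60 N. Pads are 19 mm wide; open, the fingers measure 117 mm over their backs; the gripper's body (75 mm by 190 mm) begins 51 mm behind the grasp point.
Start: joints at [76.61, 18.392, -4.016, 83.108, 1.295, 78.541, -3.26], TCP at [0.159, -0.63, 0.231] pointing down, gripper open.
Joint ranges: [-163.93, 163.93], [-17.29, 119.83], [-79.2, 71.16], [3.27, 140.29], [-89.18, 269.18], [5.43, 117.66], [-154.24, 154.24]. Speed limits (degrees/s): [147.25, 147.25, 180, 180, 180, 180, 180].

INTERFACE

Orientations are given as [roll, pitch, yaw] about the fixed x, y, z axes, in that order (R = Rz(yaw) Ry(pitch) Rx(roll)).
In Python, from cell import sensors, vision, workorder, env gives the robot as it stands.
- The arm moves only by the tool drive_tool, never from a script. Its argument "moves" is a list of rows, each an object of numbers: "x", "y", "z": the shift along the tool's x, y, z in mm; "rx", "ry", "rz": the turn, a rotation vector about the tool's x, y, z in rad; "fingers": the closure, from -1 (fully open) to 1 (shut). In form: [{"x": .., "y": .., "z": .., "rx": .., "ry": .., "rz": .., "fingers": ..}, ...]. A call has 1 to 20 rows; each row is the pose to reach, as a shift and turn from the pose commanded when the call began, along the tool's axes at that moment; what a row does not reach only later rows make up. A row lasts 1/8 s, in which the tool goes at most 62.5 mm and 10.7 degrees, less where a joint would pass 70% of its speed; a pose out of reach is approached as far as the arm can. A call with a gripper value outside its range is refused whole. The fingers move at their own pace and stop on an object; "force" is the grip in N (left out, the last holds). Time passes only in rows, so rows that repeat a pose let the fingers close. It gives the time, the measured TCP pose, the force, the opening and the grip force at its end, in the units of the state.
- sensors.get_obs(): the state, without advancing time (a new reading comes with each control period).
- vision.read_camera(name): name is "side" or "top" or "wrist"; returns a dict with "image" (420x560x3 uint8, red, green, blue), "fx", "fy", "cx", "cy" (pixels), "R" (3x3) and "t" (3): a world point X has camera coordinates R X + t. Camera axes: x right, y down, z forward; pixel columns grow to the right and rows downward; lengths in m; the calibration is good to about 2 mm. A picture is of the moment at which its call begins. There is no depth.
- workorder.sign_off(): hands the job in; it is judged then, once.
The state is a dict: "time_s": time; "qpos": joint angles; "joint_velocities": joint speeds; "effort": joint torques, N m; "tool_pos": TCP position; "tool_rot": TCP orientation; "force": force on the tool from outside, world axes, zero at the start; "wrist_torque": the same for the moment, N m; "grip_width": finger opening in m; "grasp_force": force on a finger pad.
Only numpy, scipy, OpenCV 4.12 (cv2) and the standard library are available. Lean on these libraries where they do the work, as an engineer would, in place of code of your own. Each camera call takes 0.05 s, during which the arm holds its last target. There are 200 camera calls.

TASK

Pick up the square glass jar of spare jigsaw pieces, lid on, and seat it fully down in the empty square pocket of the wooden desk block, so that it cannot turn. Then unscrew the tight tin lid anticlockwise until its lugs come free and lift it straight off; handle jar and lid gently throughout (a light grip: hard squeezing dents the thin lid) and do not knock the mug, the round tin or the puzzle box. Finish while still holding the lid: keep it level and still over the open mouth, with the lid's rim about 3 cm above the glass and clear of it, so that I can drop stray pieces in, and with the jar still seated in the pocket.

Things in the scene. Friction and masses are not known exactly. Their poses are not given: they have to be found in the camera images.
- jar: square clear-glass jar full of jigsaw pieces, 60 x 60 mm, loose, 0.2 to 0.4 kg. Origin: centre of its underside; z up, x and y square to its sides. Square part 64 mm high, then a shoulder narrows to a 41 mm neck at 70 mm. Free on the smooth table it would turn with the lid. Closed, it can be lifted and carried by the lid. Squeezed beyond about 85 N per finger it counts as broken.
- jar_mouth (a point): centre of the jar's mouth, level with the glass rim, 87 mm above the jar's underside. A 2 mm black rubber sealing ring lies on the rim and stays there; it makes the lid stiff to turn
- lid: thin tinplate twist-off lid on the jar, 56 mm across, 16 mm high, 30 g. Origin: centre of its lower rim; z up. Closed, that rim is 78 mm above the jar's underside (9 mm below the glass rim), the lid's top at 94 mm. It turns stiffly, about 0.6 N m all the way. A grip of 30 to 50 N per finger turns it well; above about 85 N per finger the tin dents, which is a failure.
- lid_top (a point): centre of the lid's flat top. Three lugs in the lid hook under inclined glass threads. Turned anticlockwise (seen from above) the lugs are out after 50 degrees, and from there to 90 degrees the lid lifts straight off; near 95 they meet stops. The braced jar itself first gives up to 4 degrees, so 70 degrees is right. The lid need not rise while turning.
- block: beech desk block, 90 mm (x) by 185 mm (y) by 36 mm high, on non-slip feet: it does not move. Origin: centre of its underside. It has two pockets: the empty square jar pocket centred at y = -45 mm, and a wider well (67 x 81 mm) full of jigsaw pieces centred at y = +43 mm
- pocket (a point): centre of the floor of the square jar pocket, 8 mm above the table. The pocket is 64 x 64 mm, 28 mm deep, with 3 mm bevelled edges at the mouth, sides parallel to the block's axes. The jar stands on its floor when seated, in any of the four quarter turns
- tin: bystander: low round aluminium tin with a lid, 86 mm across, 38 mm high; origin centre of underside. Leave alone
- mug: bystander: white mug, 80 mm across, 90 mm high, handle at its +y; origin centre of underside. Leave alone
- puzzle_box: bystander: flat cardboard jigsaw box, 134 x 184 x 37 mm; origin centre of underside. Leave alone
There are look-alikes about, which are no part of the job. Of the things that look like the jar, the larger one is meant.

How it is judged (in metres and radians):
On the way, in this order (a step that is already met when the one before it is completed fails the run):
1. the jar, lid still on, is seated on the floor of the square pocket (horizontal distance between jar and pocket below 0.006 m and z of jar in the frame of pocket below 0.003 m and angle between jar's own z axis and vertical below 0.06 rad and z of lid in the frame of jar_mouth below -0.006 m), for 0.2 s.
2. the lid is off: its rim has come above the glass rim, the jar staying in the pocket (z of lid in the frame of jar_mouth above 0.002 m and horizontal distance between jar and pocket below 0.006 m and z of jar in the frame of pocket below 0.005 m), for 0.2 s.
At the end, for the whole second after the job is handed in: The jar stands in the square pocket (within 6 mm of its centre, within 3 mm of its floor, tilted less than 0.06 rad); the fingers hold the lid still, its rim 12 to 55 mm above the glass rim, within 15 mm sideways of the mouth's centre, within 0.17 rad of level, touching no glass (horizontal distance between jar and pocket below 0.006 m and z of jar in the frame of pocket below 0.003 m and angle between jar's own z axis and vertical below 0.06 rad and z of lid in the frame of jar_mouth between 0.012 and 0.055 m and horizontal distance between lid and jar_mouth below 0.015 m and angle between lid's own z axis and vertical below 0.17 rad and contact force between lid and jar below 0.05 N and contact force between lid and the fingers above 2 N and linear speed of each of lid, jar below 0.02 m/s); the arm keeps its last pose, push and grip.
It fails at once if the thin lid squeezed hard enough to dent it (about 85 N per finger) (contact force between the fingers and lid above 180 N).
It fails at once if the glass jar squeezed too hard (about 85 N per finger) (contact force between the fingers and jar above 180 N).
It fails at once if the jar tipped (angle between jar's own z axis and vertical above 0.5 rad).
It fails at once if a bystander knocked (moved more than 15 mm) (distance of any of tin, mug, puzzle_box from where it was at the start of the episode above 0.015 m).
It also fails if it takes over 42 s, if anything falls off the work surface, if the arm or the gripper's body presses on something with over 40 N, if the wrist force passes 120 N, or if a joint passes its speed limit or range.

## Working session

There is one attempt and no reset: what is moved stays moved. The work goes in short steps, Python scripts to look and compute and a tool call to move; the robot and the scene stay as the last step left them, time stands still between calls to the robot, and variables do not carry over. Pictures are saved under pics/ and viewed, at most 10 in all, crops included, and the job is handed in when it is done.

Besides the shell and the picture viewer there is one more tool, called after "Request:" as name([rows], argument=value, ...), one row to a line, values as JSON. drive_tool: Moves the arm, as the interface text tells. Its arguments: {"type":"object","properties":{"moves":{"type":"array"},"force":{"type":"number"}},"required":["moves"]}

```bash
mkdir -p pics; ls
cat > h.py <<'E'
import numpy as np, cv2
from cell import sensors, vision, workorder, env
def snap(name,fn=None):
    c=vision.read_camera(name)
    if fn: cv2.imwrite(f'pics/{fn}.png',c['image'][:,:,::-1])
    np.savez(f'pics/{fn or name}.npz',**{k:np.array(v) for k,v in c.items()})
    return c
def load(fn): return dict(np.load(f'pics/{fn}.npz'))
def ray(c,u,v):
    R=np.array(c['R']);d=R.T@np.array([(u-c['cx'])/c['fx'],(v-c['cy'])/c['fy'],1]);return -R.T@np.array(c['t']),d/np.linalg.norm(d)
def plane(c,u,v,z):
    o,d=ray(c,u,v);return o+d*(z-o[2])/d[2]
def tri(c1,p1,c2,p2):
    o1,d1=ray(c1,*p1);o2,d2=ray(c2,*p2)
    s=np.linalg.lstsq(np.c_[d1,-d2],o2-o1,rcond=None)[0];a=o1+s[0]*d1;b=o2+s[1]*d2
    return (a+b)/2,np.linalg.norm(a-b)
def proj(c,X):
    p=np.array(c['R'])@np.array(X)+np.array(c['t']);return c['fx']*p[0]/p[2]+c['cx'],c['fy']*p[1]/p[2]+c['cy']
E
python3 - <<'E'
from h import *
a=snap('top','top0');b=snap('side','side0')
for c in(a,b):print(-np.array(c['R']).T@np.array(c['t']),np.round(c['R'],2).tolist(),c['fx'])
print(sensors.get_obs())
E
```

```text
pics
[ 0.54234714 -0.01929487  1.41078512] [[-0.02, -1.0, -0.01], [-1.0, 0.02, -0.04], [0.04, 0.01, -1.0]] 522.8464323180257
[0.06329041 0.5759715  0.59025298] [[-0.74, -0.67, -0.02], [-0.34, 0.41, -0.85], [0.57, -0.62, -0.53]] 382.6733323912357
{'time_s': 0.1, 'qpos': array([76.61085621, 18.43471619, -4.01405471, 83.1691905 ,  1.29440012,
       78.53895895, -3.25928278]), 'joint_velocities': array([ 0.00592977, -0.22753161,  0.00144053, -0.18445097,  0.06440257,
       -0.04461951, -0.04610937]), 'effort': array([ 1.59784081e-04, -4.92570806e+01, -4.05548969e-01, -3.13398993e+01,
       -6.41482067e-02,  3.95585387e-02,  6.24092308e-05]), 'tool_pos': array([ 0.15924035, -0.6296974 ,  0.22956054]), 'tool_rot': array([-1.79902325e+02,  5.30078228e-03,  1.41979673e+01]), 'force': array([-0.16805637, -0.09177736,  0.0722062 ]), 'wrist_torque': array([ 0.02973792,  0.02869489, -0.05093819]), 'grasp_force': 0.0, 'grip_width': 0.08685696793658886}
```

View pics/top0.png

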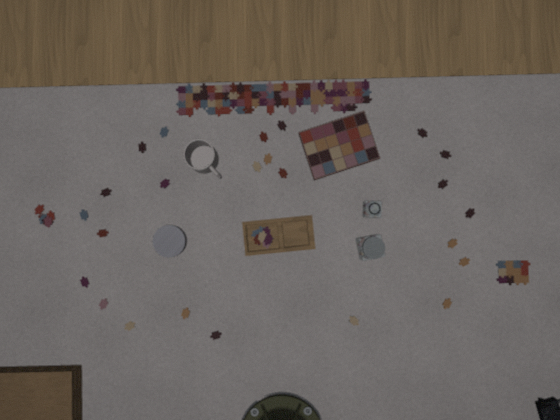

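View pics/side0.png

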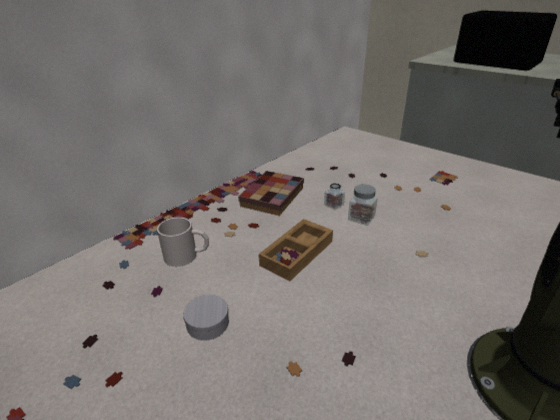

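The top view shows the empty pocket on the right of the block, near (295,234). There are two jar-like things. The large one is at top (371,246), side (363,204). The small one is at top (373,208), side (335,195). The larger one, with the wide lid, fits the description. I'll confirm it in a crop.

Run:
```python
from h import *
a=load('top0')['image'][:,:,::-1];b=load('side0')['image'][:,:,::-1]
A=cv2.resize(a[195:270,235:395],None,fx=5,fy=5,interpolation=2)
B=cv2.resize(b[175:285,250:390],None,fx=2,fy=2,interpolation=2)
im=np.zeros((600,800,3),np.uint8);im[:375]=A;im[376:596,:280]=B
C=cv2.resize(b[178:228,320:384],None,fx=4.4,fy=4.4,interpolation=2);im[376:596,290:290+C.shape[1]]=C
im=np.clip(im*1.6,0,255).astype(np.uint8)
cv2.imwrite('pics/crop1.png',im)
```

```text
(no output)
```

View pics/crop1.png

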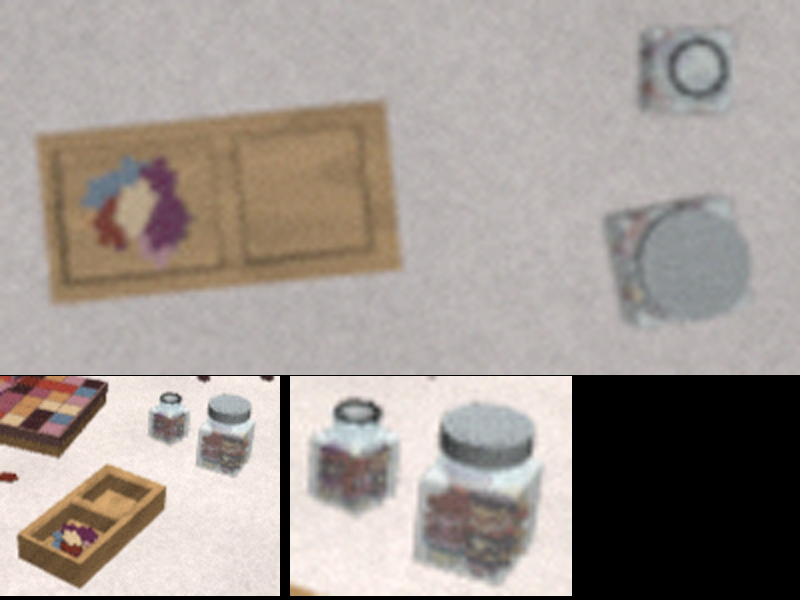

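The crop confirms the large lidded jar at top (374,248), side (365,188). The small jar has no lid, so it is the look-alike. Next I'll measure positions.

Run:
```python
from h import *
a=load('top0');b=load('side0')
P,e=tri(a,(374,247.8),b,(364.8,188));print('lid top',P,e)
hsv=cv2.cvtColor(a['image'],cv2.COLOR_RGB2HSV)
roi=np.zeros(hsv.shape[:2],np.uint8);roi[200:270,230:330]=1
m=((hsv[:,:,0]>8)&(hsv[:,:,0]<28)&(hsv[:,:,1]>70)).astype(np.uint8)*roi
m=cv2.morphologyEx(m,cv2.MORPH_CLOSE,np.ones((5,5)))
cs=max(cv2.findContours(m,0,2)[0],key=cv2.contourArea)
r=cv2.boxPoints(cv2.minAreaRect(cs));print(r.round(1).tolist())
W=np.array([plane(a,u,v,.036) for u,v in r]);print(W.round(4));c=W.mean(0);print('block',c)
for i in range(4):
  d=W[(i+1)%4]-W[i];print(np.linalg.norm(d),np.degrees(np.arctan2(d[1],d[0])))
# jar bottom-edge (left side) direction
hs=[(235+u/5,195+v/5) for u,v in [(606,213),(628,325),(728,196)]]
Q=np.array([plane(a,*h,.0) for h in hs[:1]]+[plane(a,*h,.0) for h in hs[1:]]);print(Q)
d=Q[1]-Q[0];print(np.degrees(np.arctan2(d[1],d[0])))
o=sensors.get_obs();w=snap('wrist','w0');print(w['R']@np.eye(3),-np.array(w['R']).T@w['t'])
```

```text
lid top [ 0.49473382 -0.24412314  0.09515843] 0.00018240434673240345
[[242.10000610351562, 222.0], [311.1000061035156, 215.10000610351562], [314.3999938964844, 248.10000610351562], [245.39999389648438, 255.0]]
[[ 0.5684  0.0901  0.036 ]
 [ 0.5822 -0.0918  0.036 ]
 [ 0.4955 -0.0982  0.036 ]
 [ 0.4817  0.0833  0.036 ]]
block [ 0.53198213 -0.00416672  0.036     ]
0.18241227075823555 -85.66709104331929
0.08693162734297505 -175.79193179931804
0.18196341602719662 94.34516563526415
0.08697073347249867 4.503830141490851
[[ 0.5197328  -0.21343355  0.        ]
 [ 0.45934764 -0.22347209  0.        ]
 [ 0.52730922 -0.27930113  0.        ]]
-170.5613692872208
[[ 0.24452327 -0.96963967 -0.00269807]
 [-0.93172121 -0.23572976  0.27627354]
 [-0.2685218  -0.06504146 -0.96107526]] [ 0.23270736 -0.61178571  0.38438944]
```

Request:
drive_tool([
  {"x":40,"y":-30,"z":0,"rx":0,"ry":0,"rz":0.02,"fingers":-1},
  {"x":81,"y":-59,"z":2,"rx":0,"ry":0,"rz":0.04,"fingers":-1},
  {"x":122,"y":-89,"z":4,"rx":0,"ry":0,"rz":0.06,"fingers":-1},
  {"x":162,"y":-118,"z":6,"rx":0,"ry":0,"rz":0.08,"fingers":-1},
  {"x":203,"y":-148,"z":8,"rx":0,"ry":0,"rz":0.084,"fingers":-1},
  {"x":244,"y":-177,"z":10,"rx":0,"ry":0,"rz":0.084,"fingers":-1},
  {"x":284,"y":-207,"z":10,"rx":0,"ry":0,"rz":0.084,"fingers":-1},
  {"x":325,"y":-236,"z":10,"rx":0,"ry":0,"rz":0.084,"fingers":-1},
  {"x":365,"y":-266,"z":10,"rx":0,"ry":0,"rz":0.084,"fingers":-1},
  {"x":390,"y":-285,"z":10,"rx":0,"ry":0,"rz":0.084,"fingers":-1},
  {"x":406,"y":-295,"z":10,"rx":0,"ry":0,"rz":0.084,"fingers":-1},
  {"x":406,"y":-295,"z":10,"rx":0,"ry":0,"rz":0.084,"fingers":-1},
  {"x":406,"y":-295,"z":10,"rx":0,"ry":0,"rz":0.084,"fingers":-1},
])

```text
time_s: 1.78
tool_pos: [0.4798, -0.2457, 0.2203]
tool_rot: [180.0, 0.1, 9.3]
force: [-0.1, -0.4, 0.7]
grip_width: 0.0869
grasp_force: 0.0
```

Run:
```python
from h import *
o=sensors.get_obs();print(o['tool_pos'],o['tool_rot'],o['qpos'].round(1),o['time_s'])
w=snap('wrist','w1')
print(proj(w,[.4947,-.2441,.095]))
```

```text
[ 0.4797757  -0.24567706  0.22030743] [1.79983668e+02 5.58058456e-02 9.30945914e+00] [ 47.1   6.5 -24.5  99.1   2.8  75.  -58.7] 1.775
(np.float64(275.79764731244904), np.float64(192.17214320030934))
```

View pics/w1.png

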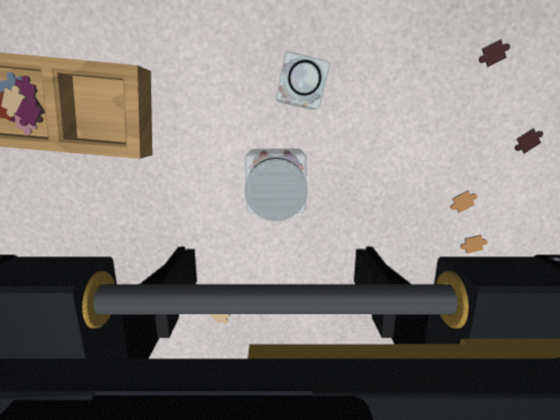

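The wrist view shows the lid centred near (276,188), the small look-alike at (304,78), and the block's empty pocket near (93,107). I'll refine the lid and pocket positions.

Run:
```python
from h import *
w=load('w1');a=load('top0')
g=cv2.GaussianBlur(cv2.cvtColor(w['image'],6 if 0 else cv2.COLOR_RGB2GRAY),(3,3),0)
H=cv2.HoughCircles(g[140:235,230:320],cv2.HOUGH_GRADIENT,1,50,param1=80,param2=12,minRadius=26,maxRadius=38);print(H)
c=(H[0,0,0]+230,H[0,0,1]+140)
print('plane .094',plane(w,*c,.094),'tri',tri(w,c,a,(374,247.8)))
im=cv2.resize(w['image'][45:170,0:160,::-1],None,fx=4.8,fy=4.8,interpolation=2)
im=np.clip(im*1.2,0,255).astype(np.uint8);cv2.imwrite('pics/crop2.png',im)
```

```text
[[[46.5 48.5 31.9]]]
plane .094 [ 0.49787155 -0.24421392  0.094     ] tri (array([ 0.49487105, -0.24546837,  0.08259389]), np.float64(0.0021414197122948497))
```

View pics/crop2.png

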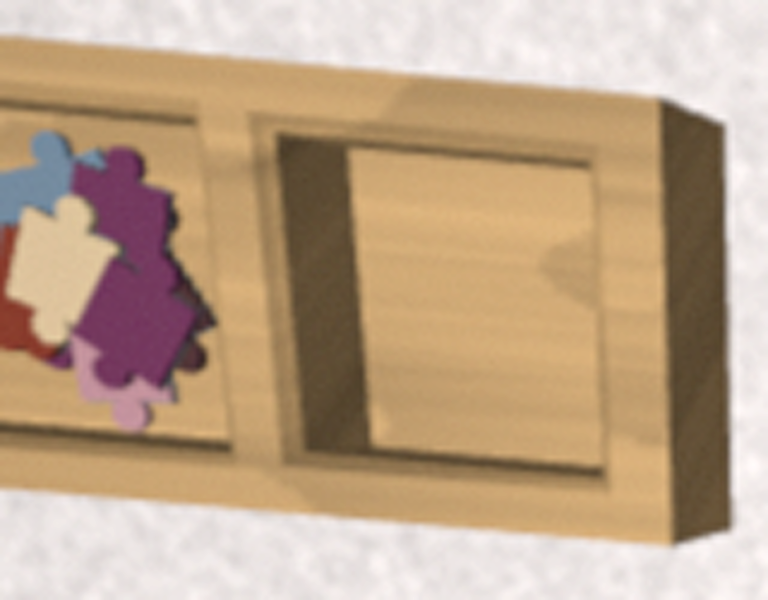

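The crop shows the pocket's bevel-bottom corners at about (278,137), (590,165), (603,470) and (305,450). The block's end corners are at (662,98) and (672,545).

Run:
```python
from h import *
w=load('w1')
f=lambda u,v,z:plane(w,u/4.8,45+v/4.8,z)
P=np.array([f(u,v,.033) for u,v in [(278,137),(590,165),(603,470),(305,450)]]);print(P.round(4),P.mean(0))
for i in range(4):
  d=P[(i+1)%4]-P[i];print(np.linalg.norm(d),np.degrees(np.arctan2(d[1],d[0])))
O=np.array([f(u,v,.036) for u,v in [(250,113),(600,148),(606,487),(285,465)]]);print(O.round(4),O.mean(0))
A=f(662,98,.036);B=f(672,545,.036);d=A-B;print(A,B,np.linalg.norm(d),np.degrees(np.arctan2(d[1],d[0])))
n=np.array([-d[1],d[0],0])/np.linalg.norm(d);print('from end',(A+B)/2+n*.0475)
```

```text
[[ 0.5643 -0.0159  0.033 ]
 [ 0.5693 -0.0791  0.033 ]
 [ 0.5079 -0.0839  0.033 ]
 [ 0.5018 -0.0202  0.033 ]] [ 0.53580105 -0.04980592  0.033     ]
0.06338920041640884 -85.55414774086927
0.06157434493861975 -175.58898129602724
0.0639317354529234 95.48085821950873
0.06273173582128787 3.925658906580158
[[ 0.5679 -0.0124  0.036 ]
 [ 0.5727 -0.0824  0.036 ]
 [ 0.5048 -0.086   0.036 ]
 [ 0.4983 -0.0178  0.036 ]] [ 0.53592223 -0.04964144  0.036     ]
[ 0.58410022 -0.09442616  0.036     ] [ 0.49460164 -0.1005602   0.036     ] 0.08970853480890875 3.9207984694293105
from end [ 0.536103   -0.05010435  0.036     ]
```

Request:
drive_tool([
  {"x":9,"y":1,"z":35,"rz":0,"fingers":-1},
  {"x":17,"y":1,"z":70,"rz":0,"fingers":-1},
  {"x":17,"y":1,"z":70,"rz":0,"fingers":-1},
  {"x":17,"y":1,"z":70,"rz":0,"fingers":-1},
])

```text
invalid input at $.moves[0]: expected keys x, y, z, rx, ry, rz, fingers
```

Run:
```python
from h import *
o=sensors.get_obs();print(o['tool_pos'],o['tool_rot'])
w=snap('wrist','w2');print(proj(w,[.4979,-.2442,.094]))
```

```text
[ 0.47968692 -0.24589537  0.22036018] [1.79978307e+02 4.82806229e-02 9.27299664e+00]
(np.float64(276.2124009619228), np.float64(188.31518036930728))
```

View pics/w2.png

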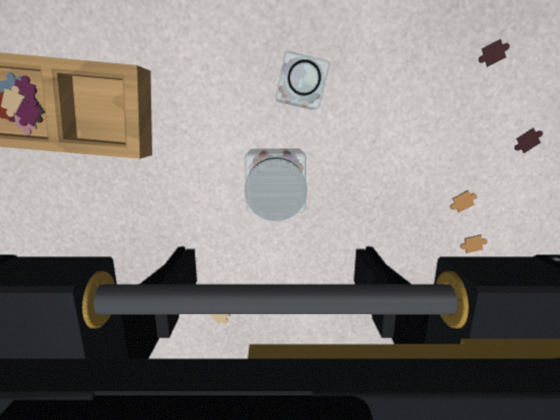

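Request:
drive_tool([
  {"x":9,"y":1,"z":35,"rx":0,"ry":0,"rz":0,"fingers":-1},
  {"x":17,"y":1,"z":70,"rx":0,"ry":0,"rz":0,"fingers":-1},
  {"x":17,"y":1,"z":70,"rx":0,"ry":0,"rz":0,"fingers":-1},
  {"x":17,"y":1,"z":70,"rx":0,"ry":0,"rz":0,"fingers":-1},
])

```text
time_s: 2.38
tool_pos: [0.4977, -0.2437, 0.1517]
tool_rot: [179.9, -0.0, 9.3]
force: [0.3, -0.2, 0.4]
grip_width: 0.0871
grasp_force: 0.0
```

Run:
```python
from h import *
o=sensors.get_obs();print(o['tool_pos'],o['tool_rot'])
w=snap('wrist','w3');v=load('w2');p=proj(w,[.4979,-.2442,.094]);print(p)
g=cv2.GaussianBlur(cv2.cvtColor(w['image'],cv2.COLOR_RGB2GRAY),(3,3),0)
H=cv2.HoughCircles(g[130:290,190:370],cv2.HOUGH_GRADIENT,1,80,param1=80,param2=12,minRadius=36,maxRadius=60);print(H)
c=(H[0,0,0]+190,H[0,0,1]+130)
print(plane(w,*c,.094),tri(w,c,v,(276.5,188.5)))
```

```text
[ 0.49767475 -0.24370726  0.1517448 ] [ 1.79942699e+02 -4.58685684e-02  9.32446334e+00]
(np.float64(275.39122074193386), np.float64(233.64386293429823))
[[[ 84.5 103.5  40.3]]]
[ 0.49790463 -0.24356805  0.094     ] (array([ 0.49739867, -0.24409793,  0.09239867]), np.float64(0.0008877647644760017))
```

View pics/w3.png

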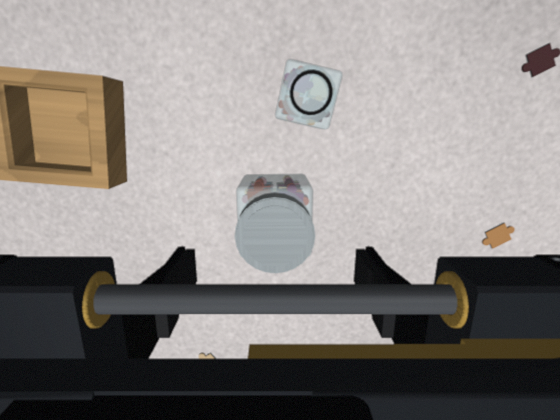

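The lid triangulates to z ≈ 0.092–0.094, centred under the tool, and the jar's back edge is parallel to the image, so the jar is aligned with the tool. Going down to grasp it.

Request:
drive_tool([
  {"x":0,"y":0,"z":25,"rx":0,"ry":0,"rz":0,"fingers":-1},
  {"x":0,"y":0,"z":50,"rx":0,"ry":0,"rz":0,"fingers":-1},
  {"x":0,"y":0,"z":66,"rx":0,"ry":0,"rz":0,"fingers":-1},
  {"x":0,"y":0,"z":73,"rx":0,"ry":0,"rz":0,"fingers":-1},
  {"x":0,"y":0,"z":73,"rx":0,"ry":0,"rz":0,"fingers":-1},
  {"x":0,"y":0,"z":73,"rx":0,"ry":0,"rz":0,"fingers":-1},
  {"x":0,"y":0,"z":73,"rx":0,"ry":0,"rz":0,"fingers":1},
  {"x":0,"y":0,"z":73,"rx":0,"ry":0,"rz":0,"fingers":1},
  {"x":0,"y":0,"z":73,"rx":0,"ry":0,"rz":0,"fingers":1},
  {"x":0,"y":0,"z":73,"rx":0,"ry":0,"rz":0,"fingers":1},
  {"x":0,"y":0,"z":73,"rx":0,"ry":0,"rz":0,"fingers":1},
  {"x":0,"y":0,"z":73,"rx":0,"ry":0,"rz":0,"fingers":1},
], force=35)

```text
time_s: 3.92
tool_pos: [0.4976, -0.2431, 0.0776]
tool_rot: [180.0, -0.0, 9.4]
force: [-0.2, -1.3, -0.2]
grip_width: 0.0555
grasp_force: 35.0
```

Request:
drive_tool([
  {"x":0,"y":0,"z":-15,"rx":0,"ry":0,"rz":0,"fingers":1},
  {"x":0,"y":0,"z":-35,"rx":0,"ry":0,"rz":0,"fingers":1},
  {"x":0,"y":0,"z":-55,"rx":0,"ry":0,"rz":0,"fingers":1},
  {"x":4,"y":-10,"z":-62,"rx":0,"ry":0,"rz":0.01,"fingers":1},
  {"x":12,"y":-32,"z":-62,"rx":0,"ry":0,"rz":0.02,"fingers":1},
  {"x":21,"y":-56,"z":-62,"rx":0,"ry":0,"rz":0.03,"fingers":1},
  {"x":30,"y":-80,"z":-62,"rx":0,"ry":0,"rz":0.04,"fingers":1},
  {"x":39,"y":-104,"z":-62,"rx":0,"ry":0,"rz":0.05,"fingers":1},
  {"x":48,"y":-128,"z":-62,"rx":0,"ry":0,"rz":0.06,"fingers":1},
  {"x":57,"y":-152,"z":-62,"rx":0,"ry":0,"rz":0.07,"fingers":1},
  {"x":64,"y":-170,"z":-62,"rx":0,"ry":0,"rz":0.08,"fingers":1},
  {"x":69,"y":-185,"z":-62,"rx":0,"ry":0,"rz":0.09,"fingers":1},
  {"x":69,"y":-185,"z":-62,"rx":0,"ry":0,"rz":0.09,"fingers":1},
  {"x":69,"y":-185,"z":-62,"rx":0,"ry":0,"rz":0.09,"fingers":1},
  {"x":69,"y":-185,"z":-62,"rx":0,"ry":0,"rz":0.09,"fingers":1},
])

```text
time_s: 5.8
tool_pos: [0.5352, -0.05, 0.1394]
tool_rot: [180.0, 0.0, 4.1]
force: [0.2, 0.2, -3.2]
grip_width: 0.0554
grasp_force: 35.0
```

Run:
```python
from h import *
o=sensors.get_obs();print(o['tool_pos'],o['tool_rot'],o['qpos'].round(1),o['force'],o['wrist_torque'])
w=snap('wrist','w4');s=snap('side','s4')
A=w['image'][:,:,::-1];u,v=map(int,proj(s,[.536,-.05,.08]));print(u,v)
B=cv2.resize(s['image'][v-75:v+75,u-60:u+60,::-1],None,fx=4,fy=4,interpolation=2)
X=cv2.resize(A[60:330,140:400],(0,0),fx=1.2,fy=1.2)
im=np.zeros((600,800,3),np.uint8);im[:X.shape[0],:X.shape[1]]=X;im[:600,320:800]=B;cv2.imwrite('pics/c4.png',im)
```

```text
[ 0.53521595 -0.05003486  0.13936512] [1.79979033e+02 2.84724171e-02 4.14774562e+00] [ 31.8  10.9 -32.2 104.8   6.3  66.1 -88.4] [ 0.21830926  0.21139299 -3.21761926] [-0.00728881 -0.00579365 -0.00849408]
307 217
```

View pics/c4.png

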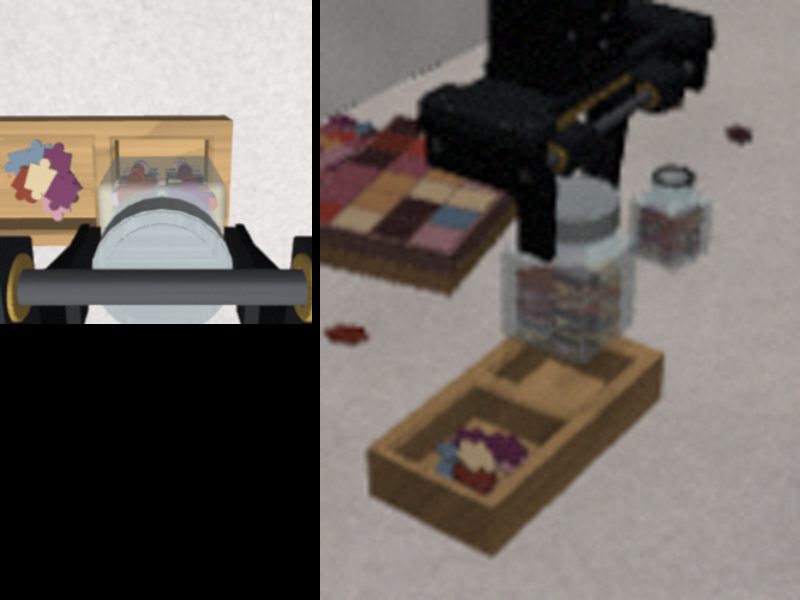

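The jar hangs level, parallel to the block, and centred over the pocket. Lowering it.

Request:
drive_tool([
  {"x":1,"y":0,"z":10,"rx":0,"ry":0,"rz":0,"fingers":1},
  {"x":1,"y":0,"z":20,"rx":0,"ry":0,"rz":0,"fingers":1},
  {"x":1,"y":0,"z":25,"rx":0,"ry":0,"rz":0,"fingers":1},
  {"x":1,"y":0,"z":29,"rx":0,"ry":0,"rz":0,"fingers":1},
  {"x":1,"y":0,"z":33,"rx":0,"ry":0,"rz":0,"fingers":1},
  {"x":1,"y":0,"z":36,"rx":0,"ry":0,"rz":0,"fingers":1},
  {"x":1,"y":0,"z":36,"rx":0,"ry":0,"rz":0,"fingers":1},
])

```text
time_s: 6.78
tool_pos: [0.5434, -0.0487, 0.1089]
tool_rot: [179.9, -0.9, 4.3]
force: [6.3, 1.0, 14.2]
grip_width: 0.0553
grasp_force: 35.0
```

Run:
```python
from h import *
w=snap('wrist','w5');s=snap('side','s5');t=snap('top','t5')
o=sensors.get_obs();print(o['tool_pos'],o['tool_rot'],o['force'],o['wrist_torque'])
u,v=307,215
B=cv2.resize(s['image'][v-25:v+65,u-50:u+40,::-1],(420,420),interpolation=2)
X=cv2.resize(w['image'][90:300,150:340,::-1],(380,420),interpolation=2)
T=cv2.resize(t['image'][205:265,235:325,::-1],(270,180),interpolation=2)
im=np.zeros((600,800,3),np.uint8);im[:420,:380]=X;im[:420,380:]=B;im[420:,:270]=T
L=cv2.resize(w['image'][120:165,190:330,::-1],(530,170),interpolation=2);im[425:595,270:]=L
cv2.imwrite('pics/c5.png',np.clip(im*1.3,0,255).astype(np.uint8))
```

```text
[ 0.54333821 -0.04869665  0.10894295] [179.87068857  -0.85232846   4.25027058] [ 4.4316589  -0.03186003 14.99623736] [ 0.17459908 -1.05414042 -0.01208101]
```

View pics/c5.png

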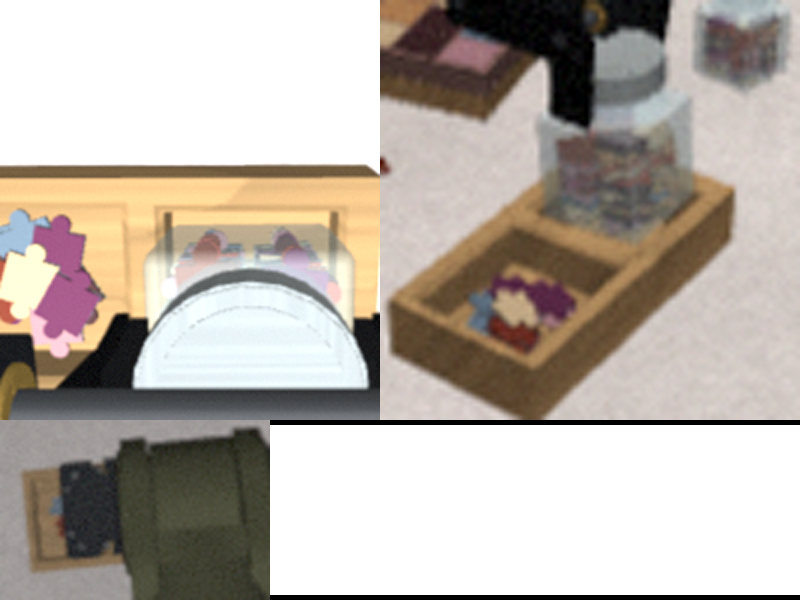

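Run:
```python
from h import *
w=load('w3');c,s=np.cos(np.radians(9.3)),np.sin(np.radians(9.3));R=np.array([[c,-s],[s,c]])
for z in(0,.064):
  for x in(.4947,.4975):
    print(z,x,[tuple(np.round(proj(w,[*(np.array([x,-.244])+R@[.03,k]),z]),1)) for k in(.03,0,-.03)])
g=cv2.cvtColor(w['image'],cv2.COLOR_RGB2GRAY).astype(int)
print('w3',g[160:215,262].tolist())
for n in('w4','w5'):
  g=cv2.cvtColor(load(n)['image'],cv2.COLOR_RGB2GRAY).astype(int);print(n,g[160:225,250].tolist())
```

```text
0 0.4947 [(np.float64(243.1), np.float64(174.2)), (np.float64(274.5), np.float64(174.2)), (np.float64(305.9), np.float64(174.2))]
0 0.4975 [(np.float64(243.5), np.float64(171.4)), (np.float64(275.0), np.float64(171.3)), (np.float64(306.4), np.float64(171.3))]
0.064 0.4947 [(np.float64(235.2), np.float64(187.4)), (np.float64(274.4), np.float64(187.4)), (np.float64(313.6), np.float64(187.4))]
0.064 0.4975 [(np.float64(235.7), np.float64(183.8)), (np.float64(275.0), np.float64(183.8)), (np.float64(314.3), np.float64(183.8))]
w3 [212, 208, 203, 199, 202, 202, 203, 201, 203, 205, 207, 206, 205, 194, 158, 135, 117, 107, 103, 92, 81, 77, 81, 88, 88, 89, 100, 116, 126, 130, 140, 152, 156, 155, 124, 82, 66, 67, 84, 136, 151, 161, 168, 166, 168, 169, 167, 158, 154, 161, 167, 167, 166, 162, 160]
w4 [115, 158, 172, 172, 170, 169, 170, 173, 175, 178, 178, 177, 174, 160, 147, 154, 165, 174, 177, 178, 177, 177, 180, 184, 187, 186, 183, 182, 182, 179, 158, 140, 136, 136, 137, 133, 135, 135, 125, 112, 98, 103, 110, 104, 93, 93, 98, 100, 100, 99, 99, 103, 112, 122, 132, 141, 147, 155, 162, 170, 174, 175, 178, 182, 184]
w5 [223, 224, 223, 221, 224, 226, 230, 231, 232, 231, 230, 228, 155, 77, 72, 77, 77, 77, 98, 151, 172, 171, 169, 167, 169, 170, 172, 174, 175, 177, 175, 175, 163, 150, 150, 157, 172, 177, 176, 176, 179, 179, 152, 135, 135, 134, 134, 132, 120, 106, 103, 95, 92, 91, 93, 100, 111, 120, 128, 137, 145, 153, 159, 165, 167]
```

Request:
drive_tool([
  {"x":-2,"y":0,"z":-8,"rx":0,"ry":0,"rz":0,"fingers":1},
  {"x":0,"y":0,"z":-16,"rx":0,"ry":0,"rz":0,"fingers":1},
  {"x":0,"y":0,"z":-22,"rx":0,"ry":0,"rz":0,"fingers":1},
  {"x":0,"y":0,"z":-22,"rx":0,"ry":0,"rz":0,"fingers":1},
  {"x":0,"y":0,"z":-22,"rx":0,"ry":0,"rz":0,"fingers":1},
])

```text
time_s: 7.55
tool_pos: [0.536, -0.049, 0.125]
tool_rot: [-180.0, 0.1, 4.2]
force: [-0.1, 0.2, -2.2]
grip_width: 0.0554
grasp_force: 35.0
```

Run:
```python
from h import *
def P(w,x,y,z):return tuple(np.round(proj(w,[x,y,z]),1))
w6=snap('wrist','w6')
for n,tcp in(('w4',(.5352,-.05,.1394)),('w6',(.536,-.049,.125))):
  w=load(n);z0=tcp[2]-.0776;print(n)
  c,s=np.cos(np.radians(4.2)),np.sin(np.radians(4.2))
  for lab,h,z in(('outerbevel',.035,.036),('inner',.032,.033),('floor',.032,.008),('block',.045,.036)):
    print(lab,P(w,.536+c*h,-.0497+s*h,z))
  for dx in(-.006,-.003,0): print('jar bot,top',dx,[P(w,tcp[0]+dx+c*.03,tcp[1]+s*.03,z0+k) for k in(0,.064)])
  g=cv2.cvtColor(w['image'],cv2.COLOR_RGB2GRAY).astype(int);print(list(enumerate(g[165:225,250].tolist(),165)) if n=='w6' else '')
s=load('s5');im=np.zeros((600,800,3),np.uint8)
a=w6['image'][130:230,180:330,::-1];im[:533,:]=cv2.resize(a,(800,533),interpolation=2);cv2.imwrite('pics/c6.png',im[:540])
```

```text
w4
outerbevel (np.float64(274.4), np.float64(172.7))
inner (np.float64(274.4), np.float64(175.8))
floor (np.float64(274.4), np.float64(171.2))
block (np.float64(274.3), np.float64(160.1))
jar bot,top -0.006 [(np.float64(274.1), np.float64(194.0)), (np.float64(273.7), np.float64(219.5))]
jar bot,top -0.003 [(np.float64(274.3), np.float64(190.0)), (np.float64(274.1), np.float64(214.2))]
jar bot,top 0 [(np.float64(274.6), np.float64(186.0)), (np.float64(274.5), np.float64(208.9))]

w6
outerbevel (np.float64(275.7), np.float64(176.7))
inner (np.float64(275.7), np.float64(179.9))
floor (np.float64(275.7), np.float64(174.7))
block (np.float64(275.7), np.float64(163.5))
jar bot,top -0.006 [(np.float64(274.2), np.float64(194.0)), (np.float64(273.8), np.float64(219.5))]
jar bot,top -0.003 [(np.float64(274.5), np.float64(190.0)), (np.float64(274.2), np.float64(214.2))]
jar bot,top 0 [(np.float64(274.8), np.float64(186.0)), (np.float64(274.6), np.float64(208.9))]
[(165, 173), (166, 173), (167, 172), (168, 168), (169, 169), (170, 173), (171, 174), (172, 176), (173, 179), (174, 177), (175, 177), (176, 177), (177, 160), (178, 149), (179, 156), (180, 166), (181, 174), (182, 177), (183, 178), (184, 177), (185, 178), (186, 181), (187, 184), (188, 185), (189, 188), (190, 185), (191, 184), (192, 182), (193, 180), (194, 179), (195, 178), (196, 170), (197, 147), (198, 136), (199, 133), (200, 133), (201, 134), (202, 133), (203, 127), (204, 117), (205, 109), (206, 105), (207, 104), (208, 92), (209, 91), (210, 94), (211, 95), (212, 97), (213, 101), (214, 108), (215, 119), (216, 129), (217, 134), (218, 142), (219, 153), (220, 160), (221, 165), (222, 170), (223, 171), (224, 174)]
```

View pics/c6.png

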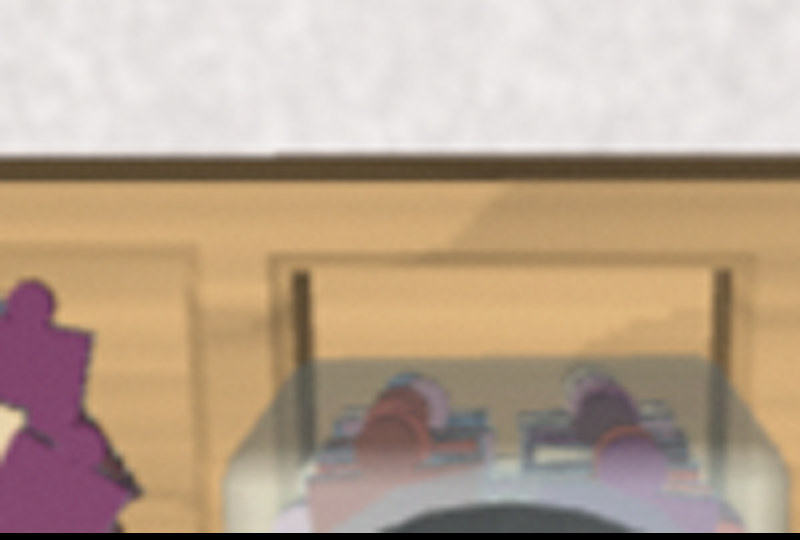

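The crop shows the jar's far bottom edge at about row 197, where w4 had 190. The jar has swung toward the robot in the grip, so I'll compare the lid edge between the two frames.

Run:
```python
from h import *
for n in('w4','w5','w6'):
  w=load(n);g=cv2.GaussianBlur(cv2.cvtColor(w['image'],cv2.COLOR_RGB2GRAY),(3,3),0)
  print(n,g[205:262,275].tolist())
  # jar side corner columns at rows
  H=cv2.HoughCircles(g[190:310,200:350],cv2.HOUGH_GRADIENT,1,80,param1=80,param2=10,minRadius=50,maxRadius=70)
  print(H[0][:2]+[200,190,0] if H is not None else None)
a=load('w4');b=load('w6')
for k in(0,.078,.094):
  print(k,[np.round(proj(c,[t[0]+d,t[1],t[2]-.0776+k]),1)[1].item() for c,t in((a,(.5352,-.05,.1394)),(b,(.536,-.049,.125))) for d in(.02,.03)])
```

```text
w4 [137, 137, 134, 130, 133, 145, 158, 168, 168, 158, 157, 166, 174, 186, 198, 202, 199, 185, 157, 120, 94, 87, 87, 87, 87, 87, 86, 88, 107, 148, 175, 177, 181, 190, 193, 192, 193, 193, 192, 192, 185, 176, 180, 189, 192, 192, 193, 195, 196, 196, 194, 192, 190, 189, 188, 188, 188]
[[274.5        280.5         56.90000153]]
w5 [135, 135, 134, 134, 134, 133, 132, 132, 133, 135, 140, 150, 160, 167, 169, 171, 179, 183, 163, 124, 91, 81, 81, 81, 87, 117, 160, 181, 178, 180, 188, 191, 191, 191, 191, 191, 191, 187, 182, 184, 189, 191, 192, 193, 194, 194, 194, 192, 191, 189, 188, 187, 187, 187, 187, 187, 188]
[[275.5        282.5         58.09999847]]
w6 [134, 134, 133, 133, 134, 134, 134, 136, 142, 147, 153, 169, 181, 182, 177, 174, 177, 178, 162, 126, 93, 83, 83, 84, 84, 88, 113, 158, 182, 178, 180, 189, 192, 193, 192, 193, 193, 193, 188, 182, 185, 191, 192, 193, 194, 195, 196, 196, 194, 192, 191, 190, 189, 188, 188, 189, 188]
[[274.5        280.5         56.79999924]]
0 [199.4, 186.1, 199.3, 186.1]
0.078 [235.2, 216.4, 235.2, 216.5]
0.094 [247.0, 226.5, 247.1, 226.5]
```

The jar pitched about 3.5° in the grip because its near edge caught the rim. I'll pitch it upright, shift by +x and check.

Request:
drive_tool([
  {"x":1.5,"y":0.5,"z":0,"rx":0,"ry":0.03,"rz":0,"fingers":1},
  {"x":2.5,"y":0.7,"z":0,"rx":0,"ry":0.061,"rz":0,"fingers":1},
  {"x":2.5,"y":0.7,"z":0,"rx":0,"ry":0.061,"rz":0,"fingers":1},
  {"x":2.5,"y":0.7,"z":0,"rx":0,"ry":0.061,"rz":0,"fingers":1},
])

```text
time_s: 8.1
tool_pos: [0.539, -0.0496, 0.1257]
tool_rot: [180.0, -3.5, 4.2]
force: [-0.2, -0.1, -2.6]
grip_width: 0.055
grasp_force: 35.0
```

```bash
cat > j.py <<'E'
from h import *
import sys
w=snap('wrist',sys.argv[1]);o=sensors.get_obs();t=o['tool_pos'];print(t,o['tool_rot'],o['force'])
g=cv2.GaussianBlur(cv2.cvtColor(w['image'],cv2.COLOR_RGB2GRAY),(3,3),0).astype(int)[:,246:254].mean(1)
d=np.diff(g[150:225])
print('drops',[(i+150,round(d[i])) for i in range(len(d)) if d[i]<-6])
z0=t[2]-.0776
f=lambda x,z:np.round(proj(w,[x,t[1]+.03,z]),1)[1]
print('bevel pred',f(.536+.035,.036),'block far',f(.581,.036))
for x in np.arange(.528,.545,.002): print(round(x,4),f(x+.03,z0),end=' | ')
E
python3 j.py w7
```

```text
[ 0.53910353 -0.04956005  0.1256873 ] [179.98507532  -3.50917351   4.22613832] [ 0.14497363 -0.11070855 -2.0480619 ]
drops [(168, -12), (169, -41), (170, -58), (171, -38), (186, -10), (187, -9), (195, -7), (196, -16), (197, -13)]
bevel pred 184.4 block far 171.4
0.528 203.7 | 0.53 201.1 | 0.532 198.4 | 0.534 195.8 | 0.536 193.1 | 0.538 190.5 | 0.54 187.8 | 0.542 185.1 | 0.544 182.4 |
```

Request:
drive_tool([
  {"x":0.5,"y":0,"z":5,"rx":0,"ry":0,"rz":0,"fingers":1},
  {"x":0.2,"y":0,"z":10,"rx":0,"ry":0,"rz":0,"fingers":1},
  {"x":0.0,"y":0,"z":13,"rx":0,"ry":0,"rz":0,"fingers":1},
  {"x":-0.2,"y":0,"z":16,"rx":0,"ry":0,"rz":0,"fingers":1},
  {"x":-0.3,"y":0,"z":19,"rx":0,"ry":0,"rz":0,"fingers":1},
  {"x":-0.3,"y":0,"z":19,"rx":0,"ry":0,"rz":0,"fingers":1},
])

```text
time_s: 8.9
tool_pos: [0.5397, -0.0494, 0.1063]
tool_rot: [-180.0, -3.5, 4.2]
force: [0.5, -1.2, -3.2]
grip_width: 0.0549
grasp_force: 35.0
```

Request:
drive_tool([
  {"x":-0.2,"y":0,"z":4,"rx":0,"ry":0,"rz":0,"fingers":1},
  {"x":-0.5,"y":0,"z":8,"rx":0,"ry":0,"rz":0,"fingers":1},
  {"x":-0.7,"y":0,"z":12,"rx":0,"ry":0,"rz":0,"fingers":1},
  {"x":-0.7,"y":0,"z":12,"rx":0,"ry":0,"rz":0,"fingers":1},
])

```text
time_s: 9.4
tool_pos: [0.5395, -0.0494, 0.094]
tool_rot: [-180.0, -3.4, 4.2]
force: [0.8, 0.1, -3.0]
grip_width: 0.0551
grasp_force: 35.0
```

Request:
drive_tool([
  {"x":-0.2,"y":0,"z":3,"rx":0,"ry":0,"rz":0,"fingers":1},
  {"x":-0.3,"y":0,"z":5,"rx":0,"ry":0,"rz":0,"fingers":1},
  {"x":-0.4,"y":0,"z":7,"rx":0,"ry":0,"rz":0,"fingers":1},
  {"x":-0.5,"y":0,"z":8,"rx":0,"ry":0,"rz":0,"fingers":1},
  {"x":-0.5,"y":0,"z":9,"rx":0,"ry":0,"rz":0,"fingers":1},
  {"x":-0.5,"y":0,"z":9,"rx":0,"ry":0,"rz":0,"fingers":1},
])

```text
time_s: 10.15
tool_pos: [0.54, -0.0494, 0.0855]
tool_rot: [180.0, -3.5, 4.2]
force: [0.1, 0.7, -2.7]
grip_width: 0.055
grasp_force: 35.0
```

Request:
drive_tool([
  {"x":0,"y":0,"z":1,"rx":0,"ry":0,"rz":0,"fingers":1},
  {"x":0,"y":0,"z":2,"rx":0,"ry":0,"rz":0,"fingers":1},
  {"x":0,"y":0,"z":2,"rx":0,"ry":0,"rz":0,"fingers":1},
])

```text
time_s: 10.52
tool_pos: [0.5408, -0.0493, 0.0853]
tool_rot: [180.0, -3.6, 4.2]
force: [-4.6, 0.7, 8.4]
grip_width: 0.0553
grasp_force: 35.0
```

Contact is at the expected floor height. I'll release, level the tool, re-centre and look.

Request:
drive_tool([
  {"x":0,"y":0,"z":1,"rx":0,"ry":0,"rz":0,"fingers":-1},
  {"x":0,"y":0,"z":0,"rx":0,"ry":0,"rz":0,"fingers":-1},
  {"x":0,"y":0,"z":0,"rx":0,"ry":0,"rz":0,"fingers":-1},
  {"x":0,"y":0,"z":0,"rx":0,"ry":0,"rz":0,"fingers":-1},
  {"x":-2,"y":0,"z":0,"rx":0,"ry":-0.03,"rz":0,"fingers":-1},
  {"x":-3.8,"y":0,"z":0,"rx":0,"ry":-0.061,"rz":0,"fingers":-1},
  {"x":-3.8,"y":0,"z":0,"rx":0,"ry":-0.061,"rz":0,"fingers":-1},
  {"x":-3.8,"y":0,"z":0,"rx":0,"ry":-0.061,"rz":0,"fingers":-1},
])

```text
time_s: 11.52
tool_pos: [0.5363, -0.0495, 0.0831]
tool_rot: [-180.0, 0.0, 4.2]
force: [0.9, 0.3, 0.8]
grip_width: 0.087
grasp_force: 0.0
```

Run:
```python
from h import *
o=sensors.get_obs();print(o['tool_pos'],o['tool_rot'],o['force'],o['qpos'].round(1))
w=snap('wrist','w8');s=snap('side','s8')
g=cv2.GaussianBlur(cv2.cvtColor(w['image'],cv2.COLOR_RGB2GRAY),(3,3),0).astype(int)
print('col275',g[205:250,275].tolist())
f=lambda x,z:np.round(proj(w,[x,-.0495,z]),1)[1]
for x in(.533,.536,.539):print(x,'rim',f(x+.028,.086),'top',f(x+.028,.102),'top if high4',f(x+.028,.106))
# side: lid top bright ellipse & centre
print('side pred lid top',proj(s,[.536,-.0497,.102]),proj(s,[.536,-.0497,.106]))
im=s['image'][:,:,::-1];u,v=map(int,proj(s,[.536,-.0497,.09]))
cv2.imwrite('pics/c8.png',cv2.resize(im[v-50:v+60,u-70:u+70],(763,600),interpolation=2))
```

```text
[ 0.53634587 -0.04952918  0.08310346] [-1.79988545e+02  1.52806385e-02  4.24120899e+00] [0.86451597 0.27874353 0.78179561] [ 30.8  14.6 -31.7 107.8   8.8  60.  -90.3]
col275 [123, 127, 140, 154, 164, 164, 154, 152, 159, 167, 178, 187, 189, 182, 156, 115, 87, 80, 80, 80, 80, 80, 80, 83, 106, 148, 169, 165, 168, 176, 180, 180, 179, 180, 180, 179, 173, 165, 168, 177, 180, 180, 181, 182, 183]
0.533 rim 228.1 top 239.4 top if high4 242.7
0.536 rim 222.3 top 233.1 top if high4 236.2
0.539 rim 216.5 top 226.8 top if high4 229.7
side pred lid top (np.float64(307.7560003541224), np.float64(209.91734979118442)) (np.float64(307.79859712899383), np.float64(208.50341452435867))
```

View pics/c8.png

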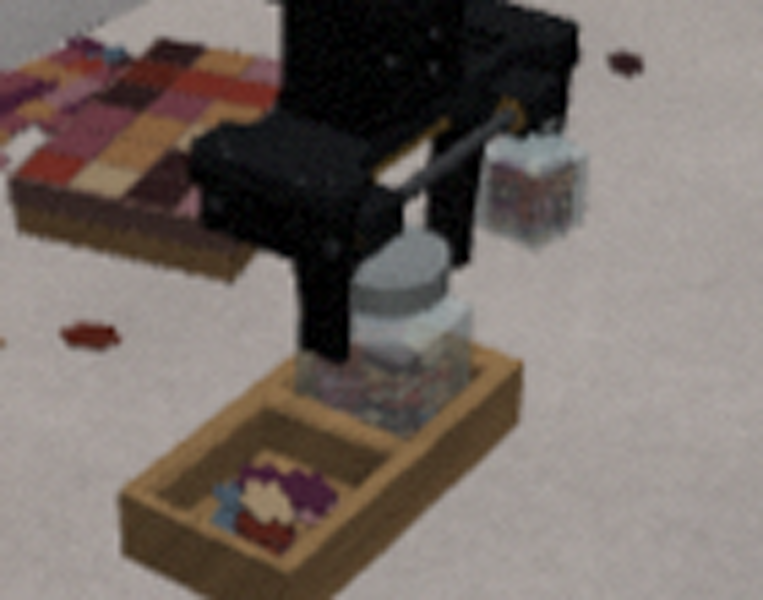

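The jar stands seated in the pocket with its lid on, and the fingers are open around the lid. I'll regrip at 48 N and turn anticlockwise.

Request:
drive_tool([
  {"x":0,"y":0,"z":-3.5,"rx":0,"ry":0,"rz":0,"fingers":-1},
  {"x":0,"y":0,"z":-3.5,"rx":0,"ry":0,"rz":0,"fingers":1},
  {"x":0,"y":0,"z":-3.5,"rx":0,"ry":0,"rz":0,"fingers":1},
  {"x":0,"y":0,"z":-3.5,"rx":0,"ry":0,"rz":0,"fingers":1},
  {"x":0,"y":0,"z":-3.5,"rx":0,"ry":0,"rz":0,"fingers":1},
  {"x":0,"y":0,"z":-3.5,"rx":0,"ry":0,"rz":0,"fingers":1},
  {"x":0,"y":0,"z":-3.5,"rx":0,"ry":0,"rz":0,"fingers":1},
  {"x":0,"y":0,"z":-3.5,"rx":0,"ry":0,"rz":0,"fingers":1},
], force=48)

```text
time_s: 12.62
tool_pos: [0.5363, -0.0496, 0.0867]
tool_rot: [-180.0, 0.0, 4.2]
force: [0.5, -0.4, 0.4]
grip_width: 0.0549
grasp_force: 48.0
```

Request:
drive_tool([
  {"x":0,"y":0,"z":0,"rx":0,"ry":0,"rz":-0.07,"fingers":1},
  {"x":0,"y":0,"z":0,"rx":0,"ry":0,"rz":-0.14,"fingers":1},
  {"x":0,"y":0,"z":0,"rx":0,"ry":0,"rz":-0.21,"fingers":1},
  {"x":0,"y":0,"z":0,"rx":0,"ry":0,"rz":-0.28,"fingers":1},
  {"x":0,"y":0,"z":0,"rx":0,"ry":0,"rz":-0.35,"fingers":1},
  {"x":0,"y":0,"z":0,"rx":0,"ry":0,"rz":-0.35,"fingers":1},
])

```text
time_s: 13.38
tool_pos: [0.5353, -0.0501, 0.0868]
tool_rot: [-180.0, 0.1, 24.1]
force: [-4.2, -1.0, 4.2]
grip_width: 0.0551
grasp_force: 48.0
```

Run:
```python
from h import *
o=sensors.get_obs();print(o['tool_pos'],o['tool_rot'],o['force'],o['wrist_torque'],o['qpos'].round(1))
```

```text
[ 0.5353255  -0.05013713  0.0867527 ] [-1.79959389e+02  1.23928615e-01  2.41453028e+01] [-4.24486646 -0.98109593  4.18958092] [-0.07698102  0.91474042 -0.45480021] [ 33.2  14.8 -34.4 107.6   9.5  60.6 -70.9]
```

Request:
drive_tool([
  {"x":0,"y":0,"z":0,"rx":0,"ry":0,"rz":-0.08,"fingers":1},
  {"x":0,"y":0,"z":0,"rx":0,"ry":0,"rz":-0.16,"fingers":1},
  {"x":0,"y":0,"z":0,"rx":0,"ry":0,"rz":-0.24,"fingers":1},
  {"x":0,"y":0,"z":0,"rx":0,"ry":0,"rz":-0.32,"fingers":1},
  {"x":0,"y":0,"z":0,"rx":0,"ry":0,"rz":-0.4,"fingers":1},
  {"x":0,"y":0,"z":0,"rx":0,"ry":0,"rz":-0.48,"fingers":1},
  {"x":0,"y":0,"z":0,"rx":0,"ry":0,"rz":-0.56,"fingers":1},
  {"x":0,"y":0,"z":0,"rx":0,"ry":0,"rz":-0.64,"fingers":1},
  {"x":0,"y":0,"z":0,"rx":0,"ry":0,"rz":-0.72,"fingers":1},
  {"x":0,"y":0,"z":0,"rx":0,"ry":0,"rz":-0.8,"fingers":1},
  {"x":0,"y":0,"z":0,"rx":0,"ry":0,"rz":-0.88,"fingers":1},
  {"x":0,"y":0,"z":0,"rx":0,"ry":0,"rz":-0.88,"fingers":1},
  {"x":0,"y":0,"z":0,"rx":0,"ry":0,"rz":-0.88,"fingers":1},
])

```text
time_s: 15.0
tool_pos: [0.5361, -0.0507, 0.0868]
tool_rot: [-180.0, 0.1, 74.6]
force: [-3.0, -2.3, 1.5]
grip_width: 0.0553
grasp_force: 48.0
```

Run:
```python
from h import *
o=sensors.get_obs();print(o['tool_pos'],o['tool_rot'],o['force'],o['wrist_torque'],o['qpos'].round(1))
```

```text
[ 0.53610024 -0.05067544  0.08677727] [-1.79992968e+02  7.53191351e-02  7.45512474e+01] [-2.99417423 -2.3151069   1.5489462 ] [-0.76966545  0.49810455 -0.57514913] [ 39.4  16.2 -41.6 107.4  12.3  61.  -22.6]
```

Request:
drive_tool([
  {"x":0,"y":0,"z":-1,"rx":0,"ry":0,"rz":0,"fingers":1},
  {"x":0,"y":0,"z":-2,"rx":0,"ry":0,"rz":0,"fingers":1},
  {"x":0,"y":0,"z":-3,"rx":0,"ry":0,"rz":0,"fingers":1},
  {"x":0,"y":0,"z":-3,"rx":0,"ry":0,"rz":0,"fingers":1},
])

```text
time_s: 15.5
tool_pos: [0.5366, -0.0487, 0.09]
tool_rot: [180.0, -0.0, 74.8]
force: [-0.9, -0.4, -0.2]
grip_width: 0.0551
grasp_force: 48.0
```

Run:
```python
from h import *
o=sensors.get_obs();print(o['tool_pos'],o['tool_rot'],o['force'],o['wrist_torque'])
```

```text
[ 0.53656096 -0.04867801  0.09000801] [ 1.79979830e+02 -4.04157895e-02  7.47940731e+01] [-0.86614464 -0.39680424 -0.16973192] [-0.35765151  0.1267135   0.02312257]
```

Request:
drive_tool([
  {"x":0,"y":0,"z":-2,"rx":0,"ry":0,"rz":0,"fingers":1},
  {"x":0,"y":0,"z":-5,"rx":0,"ry":0,"rz":0,"fingers":1},
  {"x":0,"y":0,"z":-8,"rx":0,"ry":0,"rz":0,"fingers":1},
  {"x":0,"y":0,"z":-12,"rx":0,"ry":0,"rz":0,"fingers":1},
  {"x":0,"y":0,"z":-17,"rx":0,"ry":0,"rz":0,"fingers":1},
  {"x":0,"y":0,"z":-23,"rx":0,"ry":0,"rz":0,"fingers":1},
  {"x":0,"y":0,"z":-29,"rx":0,"ry":0,"rz":0,"fingers":1},
  {"x":0,"y":0,"z":-33,"rx":0,"ry":0,"rz":0,"fingers":1},
  {"x":0,"y":0,"z":-36,"rx":0,"ry":0,"rz":0,"fingers":1},
  {"x":0,"y":0,"z":-36,"rx":0,"ry":0,"rz":0,"fingers":1},
  {"x":0,"y":0,"z":-36,"rx":0,"ry":0,"rz":0,"fingers":1},
  {"x":0,"y":0,"z":-36,"rx":0,"ry":0,"rz":0,"fingers":1},
])

```text
time_s: 17.0
tool_pos: [0.5362, -0.0497, 0.1256]
tool_rot: [-180.0, 0.0, 74.7]
force: [-0.3, 0.2, 0.3]
grip_width: 0.055
grasp_force: 48.0
```

Run:
```python
from h import *
o=sensors.get_obs();print(o['tool_pos'],o['tool_rot'],o['force'],o['wrist_torque'],o['grip_width'],o['grasp_force'])
s=snap('side','s9');b=load('s8')
# dark ring on rim: profile along column of jar axis
u,v=map(int,proj(s,[.536,-.0497,.095]));r=[int(proj(s,[.536,-.0497,z])[1]) for z in(.141,.125,.095,.036)];print(u,v,'lid top,rim,glass rim,block top rows',r)
g=cv2.cvtColor(s['image'],cv2.COLOR_RGB2GRAY);print(g[r[0]-8:r[3]+5,u].tolist())
d=cv2.absdiff(s['image'],b['image']).max(2)[225:290,230:400];print('lower-block diff',[int((d[k:k+10]>40).sum()) for k in range(0,65,10)])
```

```text
[ 0.53615585 -0.04967763  0.1255558 ] [-1.79977479e+02  4.26278281e-03  7.47024576e+01] [-0.28350515  0.24155969  0.25423404] [-0.03465495 -0.08020117  0.00843089] 0.05496683282744212 47.99979522187641
307 212 lid top,rim,glass rim,block top rows [195, 201, 212, 232]
[9, 64, 127, 153, 137, 124, 122, 125, 124, 122, 124, 125, 126, 121, 121, 114, 85, 77, 77, 77, 79, 63, 74, 117, 125, 125, 129, 144, 127, 58, 88, 136, 130, 130, 130, 130, 131, 135, 134, 132, 115, 90, 74, 63, 74, 95, 91, 87, 80, 87]
lower-block diff [45, 0, 0, 0, 0, 0, 0]
```

The lid is free: the side profile shows the lid, then a light gap, then the dark sealing ring. The jar hasn't moved, so I'm handing in.

```bash
python3 -c "
from cell import workorder
print(workorder.sign_off())"
```

```text
the job is handed in; nothing more can be done
None
```

I handed the job in at about 17 s with the jar seated in the pocket and the lid turned off and held level about 3 cm above the mouth; sign-off gave no verdict, the first lowering caught the pocket rim and tilted the jar about 3.5° in the grip before I corrected it, and I viewed 11 pictures against the limit of 10.

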